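# Shingle two slide cases on the sloping rack

## Robot

A 6-joint arm with a two-finger parallel gripper is mounted at the origin on a cart in front of the work surface, level with it; the furniture and walls round the work are solid. World frame = base frame: x ahead of the robot, y to its left, z up, the work surface at z = 0. Lengths are in m, angles in rad, forces in N, time in s.
With the tool pointing down it reaches from about 0.275 to 0.725 m from the base axis. Payload 15.9 kg.
Tool frame: the origin (TCP) lies at the very end of the fingers, on their centre line; the grasp point (between the pads) lies 19 mm behind it; z points along the fingers, y is the line along which they close (so a half turn about z gives the same grasp; the last joint's range is limited). The gripper opens to 85 mm and grips with 20 to 120 N. Pads are 22 mm wide; open, the fingers measure 114 mm over their backs; the gripper's body (76 mm by 85 mm) begins 54 mm behind the grasp point. The pads swing forward as they close: fully open they stand 13 mm farther back than shut.
Start: joints at [-1.144, 0.213, -0.034, 1.323, 0, 1.571], TCP at [0.207, -0.455, 0.231] pointing down, gripper open.
Joint ranges: [-2.98, 2.98], [-0.74, 1.72], [-1.14, 1.35], [-2.1, 2.04], [-1.57, 1.44], [-3.14, 3.14]. Speed limits (rad/s): [1.89, 1.89, 2.39, 2.57, 3.14, 3.14].

## Interface

Orientations are given as a rotation vector (axis times angle).
In Python, from station import * gives the robot as it stands. The module is installed in compiled form; this text tells all that it offers.
- The arm moves only by the tool move_arm, never from a script. Its argument "targets" is a list of rows, each a list of 7 numbers: the closure, from 0 (fully open) to 1 (shut), then the shift along the tool's x, y, z in m, then the turn, a rotation vector about the tool's x, y, z in rad. A call has 1 to 10 rows; each row shifts and turns the commanded pose from where the row before left it, along the tool's axes as they then stand; what a row does not reach is not made up. A row lasts 1/10 s, in which the tool goes at most 50 mm and 8.59 degrees, less where a joint would pass 70% of its speed; a pose out of reach is approached as far as the arm can. A call with a gripper value outside its range is refused whole. The fingers move at their own pace and stop on an object; "grip_force" is the grip in N (left out, the last holds). Time passes only in rows, so rows that do not move let the fingers close. It gives the time, the measured TCP pose, the force, the opening and the grip force at its end, in the units of the state.
- sense(): the state, without advancing time (a new reading comes with each control period).
- camera(name): name is "scene" or "top" or "wrist"; returns (picture, depth): 400x640x3 uint8, red, green, blue; 400x640 float32, m along the optical axis (not along the pixel's ray), 0 where there is no reading.
- calibration(name): a dict with "intrinsics" (3x3 intrinsics, pixels), "R" (3x3) and "t" (3): a world point X has camera coordinates R X + t. Camera axes: x right, y down, z forward; pixel columns grow to the right and rows downward; lengths in m; the calibration is good to about 2 mm. A picture is of the moment at which its call begins: read the wrist's pose just before it. calibration takes no time and is no camera call; for the wrist camera it gives the pose at the moment of the call.
- finish_job(): hands the job in; it is judged then, once.
Trained networks look in the newest picture that a camera, given by its name, has taken for a name from the list of things; names that differ only in an ending like _2 or _b are one class to them, and where a whole thing is asked for, a point or a joint stands for the part that bears it (a point fixed in the world has none). Each returns a list of dicts, best first, with "conf" (0 to 1); they miss things now and then, are a little off and sometimes report something else, mostly with a low value. They report only what shows in the picture. A call takes as long as a camera call. They do not tell look-alikes from the thing itself.
- regions_of(name, camera): "region" (400x640 bool, what is visible of it) and "pixel" ([row, column] in pixels, amid what is visible of it).
The state is a dict: "time": time; "joint_pos": joint angles; "qvel": joint speeds; "tau": joint torques, N m; "eef_pos": TCP position; "ee_rot": TCP orientation; "ft_force": force on the tool from outside, world axes, zero at the start; "moment": the same for the moment, N m; "finger_gap": finger opening in m; "gripper_force": force on a finger pad.
Only numpy, scipy, OpenCV 4.12 (cv2) and the standard library are available. Lean on these libraries where they do the work, as an engineer would, in place of code of your own. Each camera call takes 0.05 s, during which the arm holds its last target. There are 200 camera calls.

## Task

Display the two long slide cases on the sloping rack, overlapping like roof shingles with their labelled grip ends down the slope. Lay one first, flat on the rack with its label edge at the foot ledge; then lay the other over its bare end, flat, with its label edge on the dark line across the rack, so that both labels show. Keep both straight and in the middle of the rack, and leave the short case where it lies.

Things in the scene. Friction and masses are not known exactly. Their poses are not given: they have to be found in the camera images.
- rack_deck: sloping deck of a fixed aluminium rack, 104 mm wide, 176 long, tilted 15 degrees, foot towards the robot. Origin: middle of the foot, on the deck at the inner face of the ledge (9 mm high), 20 mm above the bench. x up the slope, y across, z square to the deck. Dark line across at x=55 mm. At x=120-172 a strip 6 mm thick lets the upper case lie parallel to the deck on lower case and strip. Cases do not slip
- case_1_grip (a point): a long slide case: loose grey plastic plate 100 x 64 x 6 mm, ~60 g. Near its label end a grip rib stands on top: 26 mm along the case, 12 wide, 22 high, paper labels beside it. Point: rib centre, on the midline, 27 mm from the label edge, 73 from the bare edge, 17 above the underside (11 above the plate's top). x: label end to bare end; z: out of its top. Both long cases are alike; either may go first
- case_2_grip (a point): another long slide case: loose grey plastic plate 100 x 64 x 6 mm, ~60 g. Near its label end a grip rib stands on top: 26 mm along the case, 12 wide, 22 high, paper labels beside it. Point: rib centre, on the midline, 27 mm from the label edge, 73 from the bare edge, 17 above the underside (11 above the plate's top). x: label end to bare end; z: out of its top. Both long cases are alike; either may go first
- short_case_grip (a point): grip centre of a short slide case, not wanted: like the long ones with the same 64 mm width, thickness and rib, but only 60 mm long. The point is the centre of its rib, 27 mm from the label edge and 33 mm from the other edge, 17 mm above its underside; axes as for the long cases
Things that resemble listed ones, but are neither listed nor needed, are in the scene too. Leave any blue look-alike of the part that bears case_1_grip alone. Leave any pink look-alike of the part that bears case_2_grip alone.

How it is judged:
By the outcome, as a careful person would: the job done as asked, in the order asked, and still so for the second after the job is handed in, with the robot touching nothing.
It also fails if it takes over 50 s, if anything falls off the work surface, if the arm or the gripper's body presses on something with over 40 N, if the wrist force passes 120 N, or if a joint passes its speed limit or range.

## Working session

There is one attempt and no reset: what is moved stays moved. The work goes in short steps, Python scripts to look and compute and a tool call to move; the robot and the scene stay as the last step left them, time stands still between calls to the robot, and variables do not carry over. Pictures are saved under pics/ and viewed, at most 10 in all, crops included, and the job is handed in when it is done.

Besides the shell and the picture viewer there is one more tool, called as name([rows], argument=value, ...), one row to a line, values as JSON. move_arm: Moves the arm, as the interface text tells. Its arguments: {"type":"object","properties":{"targets":{"type":"array","items":{"type":"array","items":{"type":"number"}}},"grip_force":{"type":"number"}},"required":["targets"]}

```bash
mkdir -p pics
cat > h.py <<'E'
from station import *
import numpy as np, cv2
from scipy.spatial.transform import Rotation as Ro
def save(n,im): cv2.imwrite('pics/'+n+'.png',cv2.cvtColor(np.ascontiguousarray(im),cv2.COLOR_RGB2BGR))
def cloud(cam,d,c=None):
    c=c or calibration(cam);K=c['intrinsics'];v,u=np.mgrid[:400,:640]
    P=np.stack([(u-K[0,2])/K[0,0]*d,(v-K[1,2])/K[1,1]*d,d],-1)
    return (P-c['t'])@c['R']
E
python3 - <<'E'
from h import *
a,d1=camera('scene');b,d2=camera('top')
np.savez('first.npz',a=a,d1=d1,b=b,d2=d2)
save('st',np.vstack([a,b])[:, :] if 0 else cv2.resize(np.vstack([a,b]),(480,600),interpolation=cv2.INTER_AREA))
save('top',b);save('scene',a)
for cam,d in(('scene',d1),('top',d2)):
  P=cloud(cam,d)
  for n in('case_1_grip','short_case_grip','rack_deck'):
    for r in regions_of(n,cam):
      m=r['region']&(d>0);print(cam,n,round(r['conf'],2),np.round(r['pixel']),m.sum(),np.round(np.median(P[m],0),3) if m.any() else '')
print(sense()['time'])
E
```

```text
scene case_1_grip 0.74 [241. 329.] 926 [0.477 0.131 0.007]
scene case_1_grip 0.73 [205. 294.] 643 [0.636 0.038 0.007]
scene case_1_grip 0.68 [216. 214.] 705 [0.758 0.182 0.007]
scene short_case_grip 0.58 [240. 250.] 514 [0.619 0.211 0.007]
scene rack_deck 0.95 [178. 374.] 1965 [ 0.522 -0.125  0.04 ]
top case_1_grip 0.87 [ 99. 264.] 1071 [0.757 0.178 0.006]
top case_1_grip 0.72 [146. 322.] 1109 [0.643 0.036 0.006]
top case_1_grip 0.65 [211. 284.] 1150 [0.486 0.123 0.007]
top short_case_grip 0.64 [148. 250.] 651 [0.626 0.202 0.006]
top rack_deck 0.96 [193. 398.] 3737 [ 0.526 -0.135  0.042]
0.4
```

View pics/top.png

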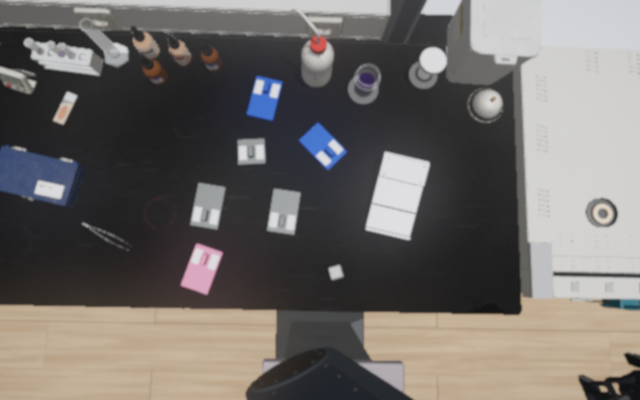

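View pics/scene.png

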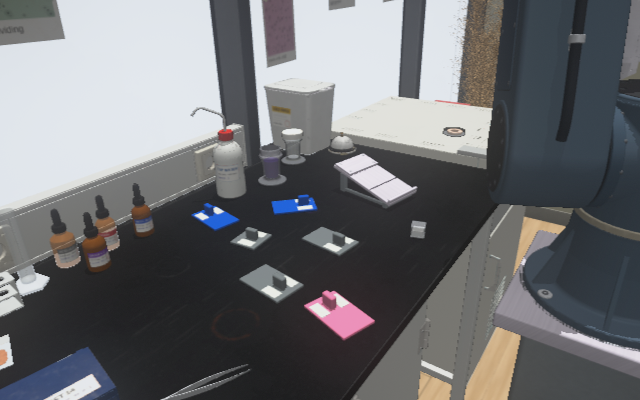

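The top view shows the candidates (row, col): grey long cases at (211,284) and (206,208), the short grey one at (151,251), blue look-alikes at (98,264) and (146,322), and a pink one at (268,202). The two grey long ones are the ones I want. The rack is at (193,398), with its foot at the bottom of the picture.

Run:
```python
from h import *
f=np.load('first.npz');b=f['b'].astype(int);P=cloud('top',f['d2'])
for n,(r,c) in dict(A=(211,284),B=(206,208)).items():
  w=np.zeros((400,640),bool);w[r-30:r+30,c-24:c+24]=1
  m=w&(b.max(2)>75)&(np.abs(P[...,2])<.05)
  k,l,s,ce=cv2.connectedComponentsWithStats(m.astype(np.uint8));m=l==1+s[1:,4].argmax()
  print(n,m.sum(),cv2.minAreaRect(P[m][:,:2].astype(np.float32)), 'hi',np.median(P[m&(P[...,2]>.017)],0),(m&(P[...,2]>.017)).sum())
s=sense();R=Ro.from_rotvec(s['ee_rot']).as_matrix();c=calibration('wrist')
print(R.round(3),s['eef_pos'],s['finger_gap'])
C=-c['R'].T@c['t'];print('cam in tool',R.T@(C-s['eef_pos']),(c['R']@R).round(3),c['intrinsics'])
```

```text
A 1335 ((0.4856356382369995, 0.12200875580310822), (0.06983281672000885, 0.10606693476438522), 83.06852722167969) hi [0.46280872 0.12535573 0.02813409] 61
B 1334 ((0.4940491318702698, 0.29970479011535645), (0.06998012214899063, 0.10579106956720352), 81.94859313964844) hi [0.47188923 0.30103686 0.02701445] 68
[[ 0.91   0.414 -0.   ]
 [ 0.414 -0.91   0.   ]
 [-0.    -0.    -1.   ]] [ 0.20696701 -0.45512305  0.23124698] 0.0856694710536592
cam in tool [ 0.06929711  0.00025715 -0.14290849] [[-0.001  1.    -0.001]
 [-0.961 -0.001 -0.275]
 [-0.275  0.001  0.961]] [[287.05171947   0.         320.47729774]
 [  0.         287.05171947 202.17656704]
 [  0.           0.           1.        ]]
```

```bash
cat >> h.py <<'E'
def Rw(yaw,pitch=0):  # tool pointing down, tool x at world yaw; pitch>0: tool x tilted up by pitch (slope)
    return (Ro.from_euler('z',yaw,degrees=True)*Ro.from_euler('y',-pitch,degrees=True)).as_matrix()@np.diag([1.,-1,-1])
def rows(p,R,n,cl,start=None,dec=3):
    """straight rows to pose, rounded, rounding fed back"""
    if start is None:
        s=sense();start=(np.array(s['eef_pos']),Ro.from_rotvec(s['ee_rot']).as_matrix())
    q,Q=start;q=q.copy();q0=q.copy();rv=Ro.from_matrix(Q.T@R).as_rotvec();Q0=Q
    out=[]
    for i in range(1,n+1):
        tp=q0+(np.array(p)-q0)*i/n;tR=Q0@Ro.from_rotvec(rv*i/n).as_matrix()
        d=np.round(Q.T@(tp-q),4 if i==n else dec);w=np.round(Ro.from_matrix(Q.T@tR).as_rotvec(),3)
        q=q+Q@d;Q=Q@Ro.from_rotvec(w).as_matrix();out.append([cl,*(d+0.).tolist(),*(w+0.).tolist()])
    for r in out: print(str(r)+',')
    return q,Q
E
python3 - <<'E'
from h import *
rows([.42,.02,.2],Rw(-10),13,0)
E
```

```text
[0, 0.03, -0.026, 0.002, 0.0, 0.0, 0.046],
[0, 0.029, -0.028, 0.003, 0.0, 0.0, 0.047],
[0, 0.027, -0.029, 0.002, 0.0, 0.0, 0.046],
[0, 0.026, -0.031, 0.003, 0.0, 0.0, 0.046],
[0, 0.025, -0.031, 0.002, 0.0, 0.0, 0.046],
[0, 0.023, -0.033, 0.002, 0.0, 0.0, 0.047],
[0, 0.022, -0.034, 0.003, 0.0, 0.0, 0.046],
[0, 0.02, -0.035, 0.002, 0.0, 0.0, 0.046],
[0, 0.018, -0.035, 0.003, 0.0, 0.0, 0.046],
[0, 0.017, -0.036, 0.002, 0.0, 0.0, 0.047],
[0, 0.015, -0.038, 0.002, 0.0, 0.0, 0.046],
[0, 0.013, -0.037, 0.003, 0.0, 0.0, 0.046],
[0, 0.012, -0.0387, 0.0023, 0.0, 0.0, 0.046],
```

move_arm([
  [0,0.03,-0.026,0.002,0,0,0.046],
  [0,0.029,-0.028,0.003,0,0,0.047],
  [0,0.027,-0.029,0.002,0,0,0.046],
  [0,0.026,-0.031,0.003,0,0,0.046],
  [0,0.025,-0.031,0.002,0,0,0.046],
  [0,0.023,-0.033,0.002,0,0,0.047],
  [0,0.022,-0.034,0.003,0,0,0.046],
  [0,0.02,-0.035,0.002,0,0,0.046],
  [0,0.018,-0.035,0.003,0,0,0.046],
  [0,0.017,-0.036,0.002,0,0,0.047],
])

```text
time: 1.4
eef_pos: [0.3711, -0.0885, 0.2073]
ee_rot: [3.141, -0.06, 0.001]
ft_force: [0.9, -1.2, 0.2]
finger_gap: 0.0854
gripper_force: 0.0
```

move_arm([
  [0,0.015,-0.038,0.002,0,0,0.046],
  [0,0.013,-0.037,0.003,0,0,0.046],
  [0,0.012,-0.039,0.002,0,0,0.046],
  [0,0,0,0,0,0,0],
  [0,0,0,0,0,0,0],
])

```text
time: 1.9
eef_pos: [0.413, -0.0336, 0.2009]
ee_rot: [-3.092, 0.177, -0.001]
ft_force: [-1.0, 0.1, 0.2]
finger_gap: 0.0851
gripper_force: 0.0
```

Run:
```python
from h import *
s=sense();c=calibration('wrist');a,d=camera('wrist')
print(s['time'],s['eef_pos'],np.abs(s['qvel']).max())
np.savez('w1.npz',a=a,d=d,R=c['R'],t=c['t'],K=c['intrinsics'])
save('w1',a);P=cloud('wrist',d,c)
for n in('case_1_grip','short_case_grip','rack_deck'):
  for r in regions_of(n,'wrist'):
    m=r['region']&(d>0);print(n,round(r['conf'],2),np.round(r['pixel']),m.sum(),np.round(np.median(P[m],0),3),np.median(a[m],0))
```

```text
1.9 [ 0.41299587 -0.03361693  0.20091097] 0.014662107277032538
case_1_grip 0.87 [  6. 256.] 608 [0.602 0.022 0.006] [ 33.   99.  227.5]
case_1_grip 0.78 [131. 190.] 4821 [0.489 0.119 0.006] [145. 149. 144.]
short_case_grip 0.97 [20. 89.] 2397 [0.613 0.198 0.007] [135. 139. 134.]
rack_deck 0.66 [ 68. 420.] 16837 [ 0.516 -0.133  0.04 ] [243. 240. 241.]
rack_deck 0.57 [139.  42.] 4417 [0.497 0.295 0.006] [136. 140. 136.]
```

View pics/w1.png

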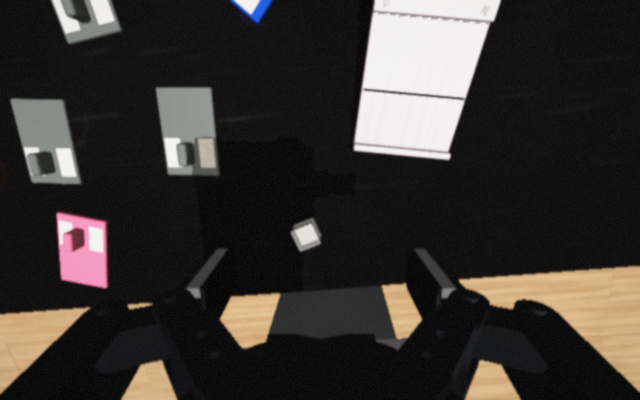

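```bash
cat >> h.py <<'E'
def rayplane(u,v,c,n,h):  # plane n.X=h
    K=c['intrinsics'];D=np.stack([(u-K[0,2])/K[0,0],(v-K[1,2])/K[1,1],np.ones(len(u))],-1)@c['R']
    C=-c['R'].T@c['t'];return C+D*((h-n@C)/(D@n))[:,None]
def rack(a,d,c):
    P=cloud('wrist',d,c);g=a.astype(int).min(2)
    yaw=np.radians(-14);ce=np.array([.516,-.133])
    X=(P[...,:2]-ce)@np.array([np.cos(yaw),np.sin(yaw)]);Y=(P[...,:2]-ce)@np.array([-np.sin(yaw),np.cos(yaw)])
    m=(d>0)&(P[...,2]>.02)&(P[...,2]<.075)&(abs(X)<.1)&(abs(Y)<.065)
    k=m&(abs(Y)<.04)&(X>-.055)&(X<.02)
    Q=P[k]
    for _ in range(4):
        co=np.linalg.lstsq(np.c_[Q[:,:2],np.ones(len(Q))],Q[:,2],rcond=None)[0];e=Q[:,2]-np.c_[Q[:,:2],np.ones(len(Q))]@co;Q=Q[abs(e)<2.0*e.std()+1e-4]
    n=np.array([-co[0],-co[1],1]);h=co[2]/np.linalg.norm(n);n/=np.linalg.norm(n)
    ex=np.array([0,0,1.])-n[2]*n;ex/=np.linalg.norm(ex);ey=np.cross(n,ex)
    v,u=np.mgrid[:400,:640];W=rayplane(u.ravel().astype(float),v.ravel().astype(float),c,n,h)
    o=np.array([.516,-.133,0.]);o[2]=(h-n[:2]@o[:2])/n[2]
    S=((W-o)@ex).reshape(400,640);T=((W-o)@ey).reshape(400,640)
    return n,h,ex,ey,o,S,T,g
def rectify(img,S0,S1,T0,T1,px,o,ex,ey,c):
    K=c['intrinsics'];s=np.arange(S1,S0,-px);t=np.arange(T1,T0,-px)
    W=o+s[:,None,None]*ex+t[None,:,None]*ey;q=(W@c['R'].T+c['t'])@K.T
    m=(q[...,:2]/q[...,2:]).astype(np.float32);return cv2.remap(img,m[...,0],m[...,1],cv2.INTER_LINEAR)
E
python3 - <<'E'
from h import *
f=np.load('w1.npz');c=dict(R=f['R'],t=f['t'],intrinsics=f['K']);a,d=f['a'],f['d']
n,h,ex,ey,o,S,T,g=rack(a,d,c)
print('n',n,'tilt',np.degrees(np.arccos(n[2])),'ex yaw',np.degrees(np.arctan2(ex[1],ex[0])),'o',o)
I=rectify(a,-.12,.1,-.08,.08,.0005,o,ex,ey,c)
parts=[I]
P=cloud('wrist',d,c)
tb=(d>0)&(abs(P[...,2])<.02)&(a.max(2)<40)&(P[...,0]>.35)&(P[...,0]<.65);print('table z',np.median(P[tb],0),np.percentile(P[tb][:,2],[10,90]))
for y in(.121,.297):
  J=rectify(a,.41,.56,y-.055,y+.055,.0005,np.array([0,0,.006]),np.array([1.,0,0]),np.array([0,1.,0]),c);parts.append(cv2.copyMakeBorder(J,0,440-300,0,0,cv2.BORDER_CONSTANT))
save('rect',np.hstack(parts))
E
```

```text
n [-0.2533399   0.05266959  0.96594245] tilt 14.996320380781661 ex yaw -11.744540166589713 o [ 0.516      -0.133       0.03994346]
table z [ 4.78562549e-01 -1.59110436e-03  1.71982261e-05] [-0.00096769  0.00102571]Traceback (most recent call last):
  File "<stdin>", line 11, in <module>
    return _nx.concatenate(arrs, 1, dtype=dtype, casting=casting)
           ~~~~~~~~~~~~~~~^^^^^^^^^^^^^^^^^^^^^^^^^^^^^^^^^^^^^^^
ValueError: all the input array dimensions except for the concatenation axis must match exactly, but along dimension 0, the array at index 0 has size 440 and the array at index 1 has size 441
```

```bash
cat > r.py <<'E'
from h import *
f=np.load('w1.npz');c=dict(R=f['R'],t=f['t'],intrinsics=f['K']);a,d=f['a'],f['d']
n,h,ex,ey,o,S,T,g=rack(a,d,c)
I=rectify(a,-.12,.1,-.08,.08,.0005,o,ex,ey,c)
G=I.min(2)
# dark line + foot profile near the middle; side edges
ts=np.arange(.08,-.08,-.0005);ss=np.arange(.1,-.12,-.0005)
np.save('G.npy',G)
parts=[I[:440]]
for y in(.121,.297):
  J=rectify(a,.41,.56,y-.055,y+.055,.0005,np.array([0,0,.006]),np.array([1.,0,0]),np.array([0,1.,0]),c)[:300,:220];parts.append(cv2.copyMakeBorder(J,0,140,0,0,cv2.BORDER_CONSTANT))
save('rect',np.hstack(parts))
E
python3 r.py
```

```text
(no output)
```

View pics/rect.png

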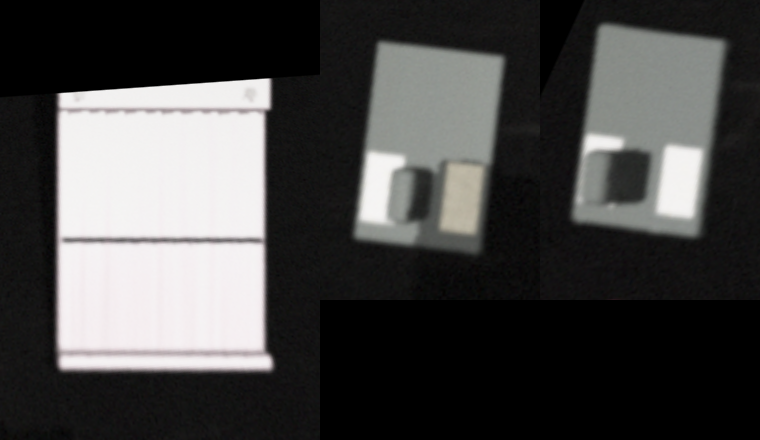

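The rectified view shows the rack with its dark line at row 240, the ledge joint at row 352 and the sides at columns 58 and 265. Both grey cases are full length, with their labels toward the robot.

```bash
cat > r2.py <<'E'
from h import *
def edge(J,lev,rows,first=True):
    out=[]
    return out
def rackpose(a,d,c,verbose=True):
    n,h,ex,ey,o,S,T,g=rack(a,d,c)
    G=rectify(a,-.12,.1,-.08,.08,.0005,o,ex,ey,c).min(2).astype(float)
    s=np.arange(.1,-.12,-.0005);t=np.arange(.08,-.08,-.0005)
    def minline(lo,hi):
        ks=np.where((s>lo)&(s<hi))[0];pts=[]
        for j in np.where(abs(t+.001)<.043)[0]:
            w=np.clip(np.median(G[ks,j])-G[ks,j]-15,0,None)
            if w.sum()>30: pts.append((t[j],(w*s[ks]).sum()/w.sum()))
        p=np.array(pts);k=np.polyfit(p[:,0],p[:,1],1);e=p[:,1]-np.polyval(k,p[:,0]);p=p[abs(e)<2*e.std()];return np.polyfit(p[:,0],p[:,1],1)
    kl=minline(-.028,-.012);kf=minline(-.082,-.07)
    L=[];Rr=[]
    for i in np.where((s>-.06)&(s<.04))[0]:
        b=np.where(G[i]>120)[0];L.append((s[i],t[b[0]]));Rr.append((s[i],t[b[-1]]))
    L=np.array(L);Rr=np.array(Rr);pl=np.polyfit(L[:,0],L[:,1],1);pr=np.polyfit(Rr[:,0],Rr[:,1],1)
    sl=np.mean([-kl[0],-kf[0],pl[0],pr[0]])   # direction of x: t = sl*s
    print('line',kl,'foot',kf,'L',pl,'R',pr,'tilt',np.degrees(np.arccos(n[2])))
    X=ex+sl*ey;X/=np.linalg.norm(X);Y=np.cross(n,X)
    sm=kl[1]-0;tm=(np.polyval(pl,sm)+np.polyval(pr,sm))/2
    line=o+np.polyval(kl,tm)*ex+tm*ey;O=line-.055*X
    print('width',pl[1]-pr[1],'O',O,'X',X,'yaw',np.degrees(np.arctan2(X[1],X[0])))
    return O,np.c_[X,Y,n]
def casepose(a,d,c,xy,thr=70):
    P=cloud('wrist',d,c);z0=np.array([0,0,1.])
    J=rectify(a,xy[0]-.08,xy[0]+.08,xy[1]-.08,xy[1]+.08,.0005,np.array([0,0,.006]),np.array([1.,0,0]),np.array([0,1.,0]),c)
    m=(J.max(2)>thr).astype(np.uint8);m=cv2.morphologyEx(m,cv2.MORPH_CLOSE,np.ones((41,41)))
    k,l,st,_=cv2.connectedComponentsWithStats(m);m=(l==l[160,160]).astype(np.uint8)
    i,j=np.where(m);p=np.c_[xy[0]+.08-.0005*i,xy[1]+.08-.0005*j]
    r=cv2.minAreaRect((p*1000).astype(np.float32))
    mp=p.mean(0);w,V=np.linalg.eigh(np.cov(p.T));ax=V[:,1]*np.sign(V[0,1])
    k=(P[...,2]>.022)&(P[...,2]<.034)&(np.hypot(P[...,0]-xy[0],P[...,1]-xy[1])<.06)
    print('rect',r,'mean',mp,'yaw',np.degrees(np.arctan2(ax[1],ax[0])),'area',m.sum()*.25,'ribtop',P[k].mean(0),k.sum())
if __name__=='__main__':
    f=np.load('w1.npz');c=dict(R=f['R'],t=f['t'],intrinsics=f['K'])
    rackpose(f['a'],f['d'],c)
    casepose(f['a'],f['d'],c,(.487,.121));casepose(f['a'],f['d'],c,(.497,.297))
E
python3 r2.py
```

```text
line [ 0.00171347 -0.01991031] foot [ 0.00349125 -0.07628392] L [-0.00613365  0.0512802 ] R [-0.00016125 -0.05198907] tilt 14.996320380781661
width 0.10326926910672772 O [ 0.44512833 -0.11840223  0.02055982] X [ 0.94513123 -0.19942999  0.25875594] yaw -11.915067482355516
rect ((486.5270080566406, 121.71538543701172), (64.80814361572266, 100.46813201904297), 82.87498474121094) mean [0.48709056 0.12201571] yaw -8.829628255953297 area 6364.5 ribtop [0.46363867 0.12321123 0.02712192] 274
rect ((494.789794921875, 298.0361633300781), (65.41376495361328, 100.76885223388672), 82.09283447265625) mean [0.49481965 0.2979226 ] yaw -8.188232519680113 area 6493.5 ribtop [0.47196492 0.2993715  0.02663102] 300
```

Run:
```python
from h import *
rows([.4637,.1246,.10],Rw(-7.1),6,0.5)
```

```text
[0.5, 0.005, -0.026, 0.018, -0.007, 0.0, 0.002],
[0.5, 0.006, -0.027, 0.018, -0.008, 0.001, 0.001],
[0.5, 0.005, -0.026, 0.018, -0.007, 0.0, 0.002],
[0.5, 0.005, -0.027, 0.017, -0.008, 0.0, 0.002],
[0.5, 0.006, -0.027, 0.017, -0.007, 0.0, 0.001],
[0.5, 0.0049, -0.0271, 0.0173, -0.008, 0.001, 0.002],
```

move_arm([
  [0.5,0.005,-0.026,0.018,-0.007,0,0.002],
  [0.5,0.006,-0.027,0.018,-0.008,0.001,0.001],
  [0.5,0.005,-0.026,0.018,-0.007,0,0.002],
  [0.5,0.005,-0.027,0.017,-0.008,0,0.002],
  [0.5,0.006,-0.027,0.017,-0.007,0,0.001],
  [0.5,0.005,-0.027,0.017,-0.008,0.001,0.002],
  [0.5,0,0,0,0,0,0],
  [0.5,0,0,0,0,0,0],
])

```text
time: 2.9
eef_pos: [0.4504, 0.0281, 0.1065]
ee_rot: [-3.056, -0.005, 0.002]
ft_force: [0.8, 0.2, 0.3]
finger_gap: 0.0425
gripper_force: 0.0
```

Run:
```python
from r2 import *
s=sense();c=calibration('wrist');a,d=camera('wrist');np.savez('w2.npz',a=a,d=d,R=c['R'],t=c['t'],K=c['intrinsics'])
print(s['time'],s['eef_pos'],s['finger_gap'],Ro.from_rotvec(s['ee_rot']).as_matrix().round(3))
casepose(a,d,c,(.487,.121))
P=cloud('wrist',d,c)
k=(P[...,2]>.023)&(P[...,2]<.034)&(np.hypot(P[...,0]-.4637,P[...,1]-.1246)<.025)
r=cv2.minAreaRect((P[k][:,:2]*1000).astype(np.float32));print(r,np.median(P[k][:,2]))
save('w2',a)
rows([.4637,.1246,.009],Rw(-7.1),5,.5)
```

```text
2.9 [0.45044321 0.02808565 0.10652243] 0.04250645466055565 [[ 1.     0.003 -0.002]
 [ 0.003 -0.996  0.085]
 [-0.001 -0.085 -0.996]]
rect ((487.0834045410156, 121.73973846435547), (64.15438842773438, 98.80828857421875), 82.9834976196289) mean [0.48741954 0.12185461] yaw -7.171802160419432 area 6172.25 ribtop [0.46424197 0.12344669 0.02726696] 478
((463.5813293457031, 124.3630599975586), (12.248636245727539, 25.833112716674805), 82.07103729248047) 0.027777036844444384
[0.5, 0.003, -0.018, 0.021, -0.017, 0.001, 0.025],
[0.5, 0.002, -0.018, 0.021, -0.017, 0.001, 0.026],
[0.5, 0.002, -0.018, 0.021, -0.017, 0.002, 0.025],
[0.5, 0.001, -0.019, 0.02, -0.017, 0.001, 0.026],
[0.5, 0.0005, -0.0188, 0.0197, -0.017, 0.001, 0.025],
```

View pics/w2.png

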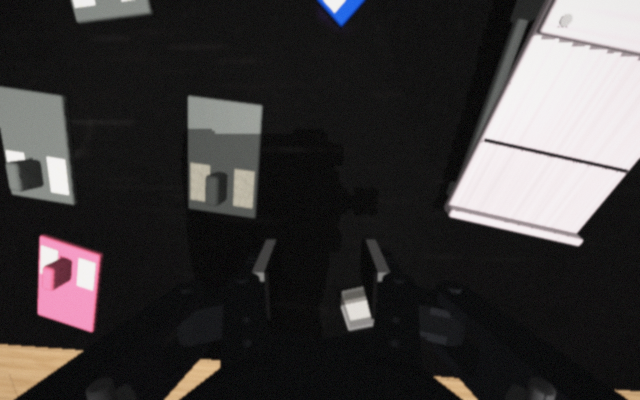

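Run:
```python
from h import *
s=sense()
for k in('joint_pos','qvel','tau','ft_force','moment','eef_pos'):print(k,np.round(s[k],3))
```

```text
joint_pos [ 2.000e-03  1.780e-01 -4.040e-01  9.890e-01  8.600e-02  3.141e+00]
qvel [-0.004 -0.006  0.006  0.    -0.001 -0.001]
tau [ 5.8500e-01 -6.0001e+01  4.4063e+01 -1.1800e-01  4.5200e-01  1.0000e-03]
ft_force [ 0.964  0.097 -0.914]
moment [-0.035  0.007 -0.019]
eef_pos [0.451 0.028 0.107]
```

move_arm([
  [0.5,0,0,0,0,0,0],
])

```text
time: 3.05
eef_pos: [0.451, 0.028, 0.107]
ee_rot: [-3.056, -0.005, -0.0]
ft_force: [0.2, 0.4, 0.1]
finger_gap: 0.0424
gripper_force: 0.0
```

Run:
```python
from h import *
s=sense()
for k in('joint_pos','qvel','tau','ft_force','moment','eef_pos'):print(k,np.round(s[k],3))
```

```text
joint_pos [ 2.000e-03  1.780e-01 -4.040e-01  9.890e-01  8.600e-02  3.141e+00]
qvel [ 0.002  0.001 -0.002 -0.004  0.001  0.   ]
tau [ 2.0800e-01 -6.0871e+01  4.4520e+01  4.0000e-02  4.2600e-01  1.0000e-03]
ft_force [0.173 0.423 0.057]
moment [-0.084 -0.004 -0.073]
eef_pos [0.451 0.028 0.107]
```

Joint 6 is at its limit, so I'll use the half-turn grasp instead.

move_arm([
  [0.5,0,0,0,0,0,-0.149],
  [0.5,0,0,0,0,0,-0.149],
  [0.5,0,0,0,0,0,-0.149],
  [0.5,0,0,0,0,0,-0.149],
  [0.5,0,0,0,0,0,-0.149],
  [0.5,0,0,0,0,0,-0.149],
  [0.5,0,0,0,0,0,-0.149],
  [0.5,0,0,0,0,0,-0.149],
  [0.5,0,0,0,0,0,-0.149],
  [0.5,0,0,0,0,0,-0.149],
])

```text
time: 4.05
eef_pos: [0.451, 0.0281, 0.1069]
ee_rot: [-2.252, -2.097, -0.09]
ft_force: [-0.0, 0.1, 0.1]
finger_gap: 0.0424
gripper_force: 0.0
```

move_arm([
  [0.5,0,0,0,0,0,-0.149],
  [0.5,0,0,0,0,0,-0.149],
  [0.5,0,0,0,0,0,-0.149],
  [0.5,0,0,0,0,0,-0.149],
  [0.5,0,0,0,0,0,-0.149],
  [0.5,0,0,0,0,0,-0.149],
  [0.5,0,0,0,0,0,-0.149],
  [0.5,0,0,0,0,0,-0.149],
  [0.5,0,0,0,0,0,-0.149],
  [0.5,0,0,0,0,0,-0.149],
])

```text
time: 5.05
eef_pos: [0.451, 0.0281, 0.1069]
ee_rot: [-0.238, -3.123, -0.134]
ft_force: [-0.5, -0.3, 1.3]
finger_gap: 0.0432
gripper_force: 0.0
```

Run:
```python
from h import *
s=sense();print(s['time'],s['eef_pos'],s['joint_pos'])
rows([.4637,.1246,.13],Rw(172.9),5,.5)
```

```text
5.05 [0.45100015 0.02810634 0.10691989] [ 0.00237016  0.17840448 -0.40377216  0.98850899  0.08577473  0.15447834]
[0.5, 0.0, 0.02, -0.003, 0.017, -0.002, -0.006],
[0.5, 0.001, 0.02, -0.003, 0.017, -0.003, -0.005],
[0.5, 0.0, 0.019, -0.004, 0.017, -0.002, -0.006],
[0.5, 0.0, 0.02, -0.004, 0.017, -0.003, -0.006],
[0.5, 0.0001, 0.0193, -0.0041, 0.017, -0.002, -0.005],
```

move_arm([
  [0.5,0,0.02,-0.003,0.017,-0.002,-0.006],
  [0.5,0.001,0.02,-0.003,0.017,-0.003,-0.005],
  [0.5,0,0.019,-0.004,0.017,-0.002,-0.006],
  [0.5,0,0.02,-0.004,0.017,-0.003,-0.006],
  [0.5,0,0.0193,-0.004,0.017,-0.002,-0.005],
  [0.5,0,0,0,0,0,0],
])

```text
time: 5.65
eef_pos: [0.4649, 0.1266, 0.1304]
ee_rot: [0.2, 3.135, 0.001]
ft_force: [-0.1, 0.1, 0.4]
finger_gap: 0.043
gripper_force: 0.0
```

Run:
```python
from r2 import *
s=sense();c=calibration('wrist');a,d=camera('wrist');np.savez('w3.npz',a=a,d=d,R=c['R'],t=c['t'],K=c['intrinsics'])
print(s['time'],s['eef_pos'],s['finger_gap'],Ro.from_rotvec(s['ee_rot']).as_matrix().round(3).tolist())
casepose(a,d,c,(.487,.121))
P=cloud('wrist',d,c)
for x,y in((.4637,.1246),(.472,.3012)):
  k=(P[...,2]>.023)&(P[...,2]<.034)&(np.hypot(P[...,0]-x,P[...,1]-y)<.025)
  if k.sum()>5:print(cv2.minAreaRect((P[k][:,:2]*1000).astype(np.float32)),np.median(P[k][:,2]))
save('w3',a)
R=Rw(172.9);q,Q=rows([.4637,.1246,.009],R,4,.5)
try: rackpose(a,d,c)
except Exception as e: print(e)
```

```text
5.65 [0.4649038  0.12655011 0.13037317] 0.04298480465253533 [[-0.992, 0.127, 0.0], [0.127, 0.992, 0.0], [-0.0, 0.0, -1.0]]
rect ((485.0384826660156, 113.69230651855469), (81.78219604492188, 100.63136291503906), 82.77568817138672) mean [0.48650373 0.12156546] yaw -6.499632308452664 area 6402.75 ribtop [0.46245194 0.12496577 0.02785759] 359
((463.1107482910156, 124.77787017822266), (10.877912521362305, 24.786705017089844), 82.60874938964844) 0.028066136477325504
((471.8615417480469, 301.33343505859375), (13.012493133544922, 25.539697647094727), 80.21437072753906) 0.027634017037253232
[0.5, 0.0, 0.0, 0.03, 0.0, 0.0, -0.001],
[0.5, 0.0, -0.001, 0.03, 0.0, 0.0, -0.001],
[0.5, 0.0, 0.0, 0.031, 0.0, 0.0, -0.001],
[0.5, 0.0007, -0.0001, 0.0299, 0.0, 0.0, -0.001],
line [-0.0039712  -0.01991286] foot [-0.001135   -0.08101817] L [-0.0040006   0.05189599] R [ 0.05188555 -0.04612662] tilt 15.03523631365819
width 0.09802261006525168 O [ 0.44559755 -0.11622926  0.02057418] X [ 0.94710582 -0.18896365  0.25939027] yaw -11.283317161756742
```

View pics/w3.png

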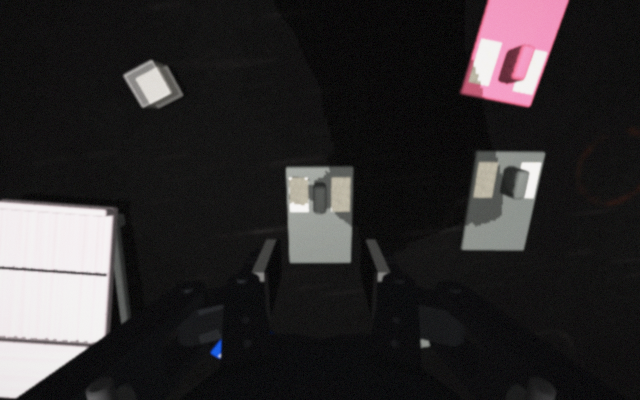

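move_arm([
  [0.5,0,0,0.03,0,0,-0.001],
  [0.5,0,-0.001,0.03,0,0,-0.001],
  [0.5,0.001,0,0.031,0,0,-0.001],
  [0.5,0.0005,-0.0005,0.03,0,0,-0.001],
  [0.5,0,0,0,0,0,0],
  [0.5,0,0,0,0,0,0],
], grip_force=60)

```text
time: 6.3
eef_pos: [0.4619, 0.1226, 0.0082]
ee_rot: [-0.199, -3.133, 0.0]
ft_force: [0.0, 0.2, -0.1]
finger_gap: 0.0428
gripper_force: 0.0
```

move_arm([
  [0.8,0,0,0,0,0,0],
  [1,0,0,0,0,0,0],
  [1,0,0,0,0,0,0],
  [1,0,0,0,0,0,0],
  [1,0,0,0,0,0,0],
], grip_force=60)

```text
time: 6.8
eef_pos: [0.4628, 0.1236, 0.0091]
ee_rot: [-0.197, -3.135, -0.0]
ft_force: [-1.2, -1.5, 7.6]
finger_gap: 0.0105
gripper_force: 59.6
```

```bash
cat > rk.py <<'E'
from r2 import *
O=np.array([.4451,-.1184,.0205]);yaw=-11.9
B=(Ro.from_euler('z',yaw,degrees=True)*Ro.from_euler('y',-15,degrees=True)).as_matrix()  # X,Y,n
RT=np.c_[-B[:,0],B[:,1],-B[:,2]]
def at(x,y,z): return O+B@np.array([x,y,z])
def st(N=5):
    p=[];r=[]
    for _ in range(N):
        s=sense();p.append(s['eef_pos']);r.append(s['ee_rot'])
    R=Ro.from_rotvec(r[-1]).as_matrix();return np.mean(p,0),R,s
E
python3 - <<'E'
from rk import *
p,R,s=st();print(p,s['time'],RT)
q=rows([p[0],p[1],.12],R,3,1,(p,R));print()
q=rows(at(.028,0,.06),RT,9,1,q)
E
```

```text
[0.46279893 0.12357544 0.00907357] 6.8 [[-9.45167100e-01  2.06204185e-01  2.53256761e-01]
 [ 1.99177948e-01  9.78508985e-01 -5.33695704e-02]
 [-2.58819045e-01  3.46944695e-18 -9.65925826e-01]]
[1, 0.0, 0.0, -0.037, 0.0, 0.0, 0.0],
[1, 0.0, 0.0, -0.037, 0.0, 0.0, 0.0],
[1, 0.0, 0.0, -0.0369, 0.0, 0.0, 0.0],

[1, -0.003, -0.027, 0.004, 0.001, -0.029, 0.009],
[1, -0.003, -0.027, 0.004, 0.001, -0.029, 0.009],
[1, -0.002, -0.027, 0.004, 0.002, -0.029, 0.009],
[1, -0.004, -0.027, 0.004, 0.001, -0.029, 0.009],
[1, -0.003, -0.027, 0.004, 0.001, -0.029, 0.009],
[1, -0.003, -0.027, 0.005, 0.001, -0.03, 0.009],
[1, -0.003, -0.027, 0.004, 0.002, -0.029, 0.01],
[1, -0.004, -0.026, 0.005, 0.001, -0.029, 0.009],
[1, -0.0037, -0.027, 0.0046, 0.001, -0.029, 0.009],
```

move_arm([
  [1,0,0,-0.02,0,0,0],
  [1,0,0,-0.045,0,0,0],
  [1,0,0,-0.046,0,0,0],
  [1,-0.003,-0.027,0.004,0.001,-0.029,0.009],
  [1,-0.003,-0.027,0.004,0.001,-0.029,0.009],
  [1,-0.002,-0.027,0.004,0.002,-0.029,0.009],
  [1,-0.004,-0.027,0.004,0.001,-0.029,0.009],
])

```text
time: 7.5
eef_pos: [0.4598, 0.0138, 0.1043]
ee_rot: [0.244, 3.016, -0.019]
ft_force: [0.0, 0.1, -1.0]
finger_gap: 0.0109
gripper_force: 58.5
```

move_arm([
  [1,-0.003,-0.027,0.004,0.001,-0.029,0.009],
  [1,-0.003,-0.027,0.005,0.001,-0.03,0.009],
  [1,-0.003,-0.027,0.004,0.002,-0.029,0.01],
  [1,-0.004,-0.026,0.005,0.001,-0.029,0.009],
  [1,-0.004,-0.027,0.005,0.001,-0.029,0.009],
  [1,0,0,0,0,0,0],
  [1,0,0,0,0,0,0],
])

```text
time: 8.2
eef_pos: [0.4561, -0.1211, 0.0849]
ee_rot: [0.301, 2.866, -0.04]
ft_force: [-0.2, 0.5, -1.1]
finger_gap: 0.0107
gripper_force: 58.7
```

Run:
```python
from rk import *
p,R,s=st();c=calibration('wrist');a,d=camera('wrist');np.savez('w4.npz',a=a,d=d,R=c['R'],t=c['t'],K=c['intrinsics'])
print(s['time'],p,'rack coords',B.T@(p-O),Ro.from_matrix(RT.T@R).as_rotvec(),s['finger_gap'],s['gripper_force'])
save('w4',a)
# held plate: points in tool frame
P=cloud('wrist',d,c);T=(P-p)@R
k=(d>0)&(abs(T[...,1])<.045)&(T[...,2]>-.006)&(T[...,2]<.012)&(T[...,0]>-.1)&(T[...,0]<.05)
Q=T[k];print(k.sum(),'x',np.percentile(Q[:,0],[.5,99.5]),'y',np.percentile(Q[:,1],[.5,99.5]),'z',np.median(Q[:,2]))
q=Q[Q[:,2]>-.001];print('plane',np.linalg.lstsq(np.c_[q[:,:2],np.ones(len(q))],q[:,2],rcond=None)[0])
print(cv2.minAreaRect((q[:,:2]*1000).astype(np.float32)))
```

```text
8.2 [ 0.45608573 -0.12110511  0.08492648] rack coords [ 0.02759695 -0.00038167  0.05930462] [0.00059135 0.00121441 0.00147346] 0.010698118445066183 58.655110001564026
6886 x [-0.05678861  0.02629386] y [-0.03232133  0.03105245] z 0.002580517344458512
plane [0.004799   0.00069768 0.00265745]
((-15.825397491455078, -0.5478477478027344), (64.82752990722656, 85.08888244628906), 89.58174133300781)
```

View pics/w4.png

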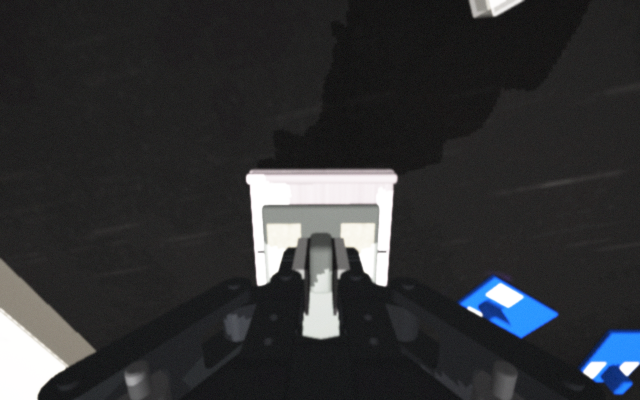

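```bash
cat >> rk.py <<'E'
def rect_rack(a,c,z=0,px=.0005):  # rows: x from .2 down to -.03 ; cols: y from .08 to -.08
    return rectify(a,-.03,.2,-.08,.08,px,O+z*B[:,2],B[:,0],B[:,1],c)
E
python3 - <<'E'
from rk import *
f=np.load('w4.npz');c=dict(R=f['R'],t=f['t'],intrinsics=f['K']);a=f['a'];d=f['d']
G=rect_rack(a,c).min(2).astype(int)
x=np.arange(.2,-.03,-.0005);y=np.arange(.08,-.08,-.0005)
for xx in(.006,.01,.014,.02,.03,.04):
    i=np.argmin(abs(x-xx));b=np.where(G[i]>110)[0];print(xx,'edges y',y[b[0]],y[b[-1]])
for yy in(-.04,-.025,0,.02,.03,.04):
    j=np.argmin(abs(y-yy));i0=np.argmin(abs(x-.014));print(yy,G[i0::2,j][:45])
P=cloud('wrist',d,c);W=(P-O)@B
k=(abs(W[...,1])<.045)&(W[...,0]>.005)&(W[...,0]<.015)&(abs(W[...,2])<.02);print('deck z',np.median(W[k][:,2]))
E
```

```text
0.006 edges y 0.051499999999999976 -0.052500000000000116
0.01 edges y 0.051499999999999976 -0.052500000000000116
0.014 edges y 0.051499999999999976 -0.052500000000000116
0.02 edges y 0.051499999999999976 -0.052500000000000116
0.03 edges y 0.051499999999999976 -0.052500000000000116
0.04 edges y 0.051499999999999976 -0.052500000000000116
-0.04 [255 255 255 255 255 255 255 255 255 255 255 255 255 255 254 248 246 246
 236 199 163 169 156  93  38  19  20  23  21  23  21  33  37  36  34  34
  33  33  34  34  33  29  31  32]
-0.025 [255 255 254 255 255 255 255 255 255 255 255 254 243 231 234 241 244 244
 234 199 161 170 153  91  41  20  23  23  22  19  25  22  22  21  23  23
  21  22  24  24  21  22  23  22]
0 [239 239 239 239 240 239 240 238 239 240 239 239 237 234 237 241 244 244
 233 199 160 163 151  89  38  23  21  21  23  20  18  19  24  23  21  23
  22  20  19  21  24  19  19  22]
0.02 [241 242 242 242 242 242 243 242 242 242 242 242 239 235 238 243 244 244
 232 198 165 167 155  94  42  21  22  22  22  20  21  20  21  19  22  23
  22  21  22  22  23  21  22  19]
0.03 [240 239 240 240 240 239 240 239 240 240 240 240 238 234 238 243 245 244
 232 199 165 167 155  94  41  26  22  22  24  23  19  22  21  20  23  24
  20  22  24  24  21  22  21  23]
0.04 [254 254 254 255 254 251 245 245 244 243 240 239 236 233 239 244 246 243
 233 200 165 166 154  94  43  28  26  25  24  22  23  20  22  25  23  25
  21  22  23  21  20  23  23  22]
deck z -7.290507049055426e-05
```

The picture shows the case held square over the rack: its label edge is at row 206, it spans columns 262–379, and the rack spans columns 248–397.

move_arm([
  [1,-0.001,0.0005,0.016,0,0,0],
  [1,0,0,0.018,0,0,0],
  [1,0,0,0.011,0,0,0],
  [1,0,0,0.004,0,0,0],
  [1,0,0,0,0,0,0],
])

```text
time: 8.75
eef_pos: [0.4698, -0.1224, 0.0374]
ee_rot: [0.298, 2.868, -0.039]
ft_force: [-0.4, -0.3, -0.8]
finger_gap: 0.0101
gripper_force: 58.6
```

Run:
```python
from rk import *
p,R,s=st();print(s['time'],'rack',B.T@(p-O),'F',B.T@s['ft_force'],s['moment'])
```

```text
8.75 rack [0.02854155 0.0011426  0.00985001] F [-0.49621818 -0.34102515 -0.68023573] [ 0.07428432  0.24273782 -0.01137715]
```

move_arm([
  [1,0,-0.001,0.001,0,0,0],
  [1,0.001,0,0.0002,0,0,0],
  [1,0.0008,0,0,0,0,0],
  [1,0,0,0,0,0,0],
])

```text
time: 9.15
eef_pos: [0.4681, -0.1238, 0.0362]
ee_rot: [0.299, 2.866, -0.04]
ft_force: [0.6, -1.0, -0.5]
finger_gap: 0.0103
gripper_force: 58.6
```

Run:
```python
from rk import *
p,R,s=st();print(s['time'],'rack',B.T@(p-O),'F',B.T@s['ft_force'],s['moment'])
```

```text
9.15 rack [ 0.02689771 -0.00058748  0.00904309] F [ 0.59933361 -0.8852955  -0.71480155] [0.09914874 0.32315788 0.05749113]
```

move_arm([
  [1,0.0003,0.0005,0.0004,0,0,0],
  [1,0.0003,0,0.0004,0,0,0],
  [1,0,0,0,0,0,0],
])

```text
time: 9.45
eef_pos: [0.4682, -0.1233, 0.0356]
ee_rot: [0.299, 2.866, -0.04]
ft_force: [-6.3, 1.6, 14.1]
finger_gap: 0.0103
gripper_force: 60.9
```

Run:
```python
from rk import *
p,R,s=st();print(s['time'],'rack',B.T@(p-O),'F',B.T@s['ft_force'],s['moment'])
```

```text
9.45 rack [ 2.67265157e-02 -7.88535142e-05  8.51162310e-03] F [-2.59969004  0.25356043 15.25185495] [ 0.20110537  0.85225645 -0.04164819]
```

move_arm([
  [0.8,0,0,0,0,0,0],
  [0.5,0,0,0,0,0,0],
  [0.5,0,0,0,0,0,0],
  [0.5,0,0,0,0,0,0],
  [0.5,0,0,-0.02,0,0,0],
  [0.5,0,0,-0.04,0,0,0],
  [0.5,0,0,-0.04,0,0,0],
  [0.5,0,0,0,0,0,0],
])

```text
time: 10.25
eef_pos: [0.4444, -0.1184, 0.1364]
ee_rot: [0.298, 2.86, -0.041]
ft_force: [-0.0, -1.0, -0.4]
finger_gap: 0.0429
gripper_force: 0.0
```

Run:
```python
from rk import *
p,R,s=st();c=calibration('wrist');a,d=camera('wrist');np.savez('w5.npz',a=a,d=d,R=c['R'],t=c['t'],K=c['intrinsics'])
print(s['time'],p,B.T@(p-O),s['finger_gap'])
I=rect_rack(a,c,.006);save('w5',np.hstack([I[:400],cv2.resize(a,(480,300))[:, :] if 0 else I[:400]*0]));
save('w5',np.vstack([I,]))
P=cloud('wrist',d,c);W=(P-O)@B
k=(d>0)&(abs(W[...,2]-.006)<.002)&(abs(W[...,1])<.06)&(W[...,0]>-.01)&(W[...,0]<.115)
Q=W[k];print('plate z',np.median(Q[:,2]),'plane',np.linalg.lstsq(np.c_[Q[:,:2],np.ones(len(Q))],Q[:,2],rcond=None)[0])
print(cv2.minAreaRect((Q[:,:2]*1000).astype(np.float32)))
k=(W[...,2]>.023)&(W[...,2]<.034)&(abs(W[...,1])<.03)&(W[...,0]<.06)&(W[...,0]>0);print('rib',cv2.minAreaRect((W[k][:,:2]*1000).astype(np.float32)))
G=rect_rack(a,c,0).min(2).astype(int);x=np.arange(.2,-.03,-.0005);y=np.arange(.08,-.08,-.0005)
for xx in(.01,.05,.09):
    i=np.argmin(abs(x-xx));b=np.where(G[i]>110)[0];print(xx,'rack edges',y[b[0]],y[b[-1]])
G6=I.astype(int).min(2)
j=np.argmin(abs(y-.028));print(G6[:,j][::4])
# route to B
h=[.4720,.3013,.11];q=rows([.46,.05,.12],Rw(172.2),6,.5,(p,R));print();rows(h,Rw(172.2),7,.5,q)
```

```text
10.25 [ 0.44435904 -0.11839922  0.1363844 ] [ 0.02929261 -0.00015202  0.11212342] 0.0429121264210745
plate z 0.006053219320660105 plane [-0.00326249 -0.00042047  0.00621525]
((46.938880920410156, -0.6998367309570312), (103.67501831054688, 107.63485717773438), 89.92864990234375)
rib ((27.69951629638672, -0.5424671173095703), (11.609692573547363, 26.489086151123047), 89.62149810791016)
0.01 rack edges 0.051499999999999976 -0.052500000000000116
0.05 rack edges 0.051499999999999976 -0.052500000000000116
0.09 rack edges 0.038499999999999965 -0.040500000000000105
[ 14  13  17  17  14  14  13  10  14  12  12  12  13  39 148 239 249 250
 250 250 249 250 249 250 250 250 249 250 250 250 250 250 250 250 250 250
 250 250 250 246 196 135 203 244 250 250 250 250 250 250 232 176 164 163
 161 162 162 162 164 164 164 166 167 166 163 164 166 165 166 167 166 170
 170 169 169 169 169 182 221 228 230 231 228 231 231 227 231 234 235 233
 234 238 240 237 235 194 173 172 173 148 198 249 249 205 110  45  13  12
  16  22  13   8  13  10  13]
[0.5, 0.004, 0.028, 0.002, -0.002, 0.045, -0.012],
[0.5, 0.003, 0.028, 0.002, -0.001, 0.044, -0.012],
[0.5, 0.003, 0.028, 0.002, -0.002, 0.045, -0.012],
[0.5, 0.003, 0.028, 0.002, -0.002, 0.044, -0.012],
[0.5, 0.002, 0.028, 0.003, -0.002, 0.045, -0.011],
[0.5, 0.0017, 0.0285, 0.0023, -0.001, 0.044, -0.012],

[0.5, 0.003, 0.036, 0.001, 0.0, 0.0, 0.0],
[0.5, 0.003, 0.036, 0.002, 0.0, 0.0, 0.0],
[0.5, 0.004, 0.035, 0.001, 0.0, 0.0, 0.0],
[0.5, 0.003, 0.036, 0.002, 0.0, 0.0, 0.0],
[0.5, 0.003, 0.036, 0.001, 0.0, 0.0, 0.0],
[0.5, 0.003, 0.036, 0.002, 0.0, 0.0, 0.0],
[0.5, 0.0033, 0.0356, 0.0009, 0.0, 0.0, 0.0],
```

View pics/w5.png

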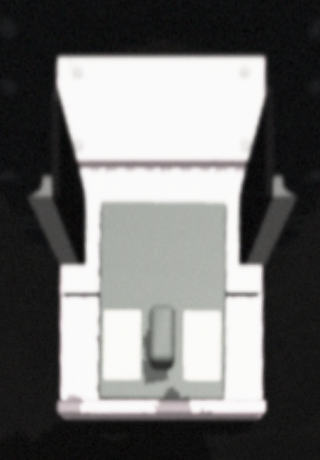

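The picture shows the lower case straight and centred, with its label edge at row 397, at the ledge, and its bare edge at row 203. On to the second case.

move_arm([
  [0.5,0.004,0.028,0.002,-0.002,0.045,-0.012],
  [0.5,0.003,0.028,0.002,-0.001,0.044,-0.012],
  [0.5,0.003,0.028,0.002,-0.002,0.045,-0.012],
  [0.5,0.003,0.028,0.002,-0.002,0.044,-0.012],
  [0.5,0.002,0.028,0.003,-0.002,0.045,-0.011],
  [0.5,0.002,0.0285,0.002,-0.001,0.044,-0.012],
])

```text
time: 10.9
eef_pos: [0.4575, 0.0517, 0.1145]
ee_rot: [-0.213, -3.125, -0.001]
ft_force: [-0.3, -0.1, -0.2]
finger_gap: 0.0431
gripper_force: 0.0
```

move_arm([
  [0.5,0.003,0.036,0.001,0,0,0],
  [0.5,0.003,0.036,0.002,0,0,0],
  [0.5,0.004,0.035,0.001,0,0,0],
  [0.5,0.003,0.036,0.002,0,0,0],
  [0.5,0.003,0.036,0.001,0,0,0],
  [0.5,0.003,0.036,0.002,0,0,0],
  [0.5,0.003,0.0355,0.001,0,0,0],
  [0.5,0,0,0,0,0,0],
  [0.5,0,0,0,0,0,0],
])

```text
time: 11.8
eef_pos: [0.4695, 0.302, 0.1046]
ee_rot: [-0.211, -3.127, 0.001]
ft_force: [-0.0, -0.2, -0.6]
finger_gap: 0.0427
gripper_force: 0.0
```

Run:
```python
from rk import *
p,R,s=st();c=calibration('wrist');a,d=camera('wrist');np.savez('w6.npz',a=a,d=d,R=c['R'],t=c['t'],K=c['intrinsics'])
print(s['time'],p,s['finger_gap'],s['joint_pos'])
casepose(a,d,c,(.495,.298))
P=cloud('wrist',d,c);k=(P[...,2]>.023)&(P[...,2]<.034)&(np.hypot(P[...,0]-.472,P[...,1]-.3012)<.025)
r=cv2.minAreaRect((P[k][:,:2]*1000).astype(np.float32));print(r,np.median(P[k][:,2]))
rows([.4718,.3013,.009],Rw(172.2),4,.5,(p,R))
```

```text
11.8 [0.46947676 0.30195898 0.10458896] 0.04271768645818353 [ 0.56908179  0.39140197 -0.11558134  1.07041989  0.00439609  0.70410081]
rect ((493.9513244628906, 292.14300537109375), (141.77880859375, 103.8570327758789), 82.23483276367188) mean [0.50248934 0.29526657] yaw -67.50086559589012 area 9283.25 ribtop [0.47083919 0.30222958 0.02772732] 453
((471.74298095703125, 302.1885070800781), (11.500764846801758, 25.578325271606445), 81.94681549072266) 0.02793871080242154
[0.5, -0.001, 0.0, 0.024, 0.0, -0.002, 0.0],
[0.5, -0.001, 0.0, 0.024, 0.0, -0.002, 0.001],
[0.5, 0.0, 0.0, 0.024, -0.001, -0.002, 0.0],
[0.5, -0.0009, -0.0003, 0.0236, 0.0, -0.002, 0.0],
```

Rib confirmed at (0.4717, 0.302). Descending.

move_arm([
  [0.5,-0.001,0,0.024,0,-0.002,0],
  [0.5,-0.001,0,0.024,0,-0.002,0.001],
  [0.5,0,0,0.024,-0.001,-0.002,0],
  [0.5,0,0,0.0235,0,-0.002,0],
  [0.5,0,0,0,0,0,0],
  [0.8,0,0,0,0,0,0],
  [1,0,0,0,0,0,0],
  [1,0,0,0,0,0,0],
  [1,0,0,0,0,0,0],
  [1,0,0,0,0,0,0],
], grip_force=60)

```text
time: 12.85
eef_pos: [0.4727, 0.3019, 0.0121]
ee_rot: [0.216, 3.13, 0.004]
ft_force: [0.1, -3.5, 8.9]
finger_gap: 0.0108
gripper_force: 59.7
```

Run:
```python
from rk import *
p,R,s=st();print(p,s['time'],s['finger_gap'],s['gripper_force'],'rib in tool',R.T@(np.array([.4717,.3018,.017])-p))
q=rows([p[0],p[1],.13],R,3,1,(p,R));print()
q=rows(at(.083,0,.065),RT,13,1,q)
```

```text
[0.47268163 0.30190183 0.01207128] 12.85 0.010836187974295447 59.65149164199829 rib in tool [ 0.00094084 -0.0002221  -0.00493272]
[1, 0.0, 0.0, -0.039, 0.0, 0.0, 0.0],
[1, 0.0, 0.0, -0.04, 0.0, 0.0, 0.0],
[1, -0.0004, 0.0003, -0.0389, 0.0, 0.0, 0.0],

[1, -0.007, -0.033, 0.002, 0.001, -0.02, 0.005],
[1, -0.008, -0.032, 0.002, 0.001, -0.02, 0.006],
[1, -0.007, -0.033, 0.002, 0.001, -0.02, 0.005],
[1, -0.008, -0.032, 0.003, 0.001, -0.019, 0.005],
[1, -0.007, -0.033, 0.002, 0.001, -0.02, 0.006],
[1, -0.008, -0.032, 0.003, 0.001, -0.02, 0.005],
[1, -0.008, -0.033, 0.003, 0.0, -0.02, 0.005],
[1, -0.008, -0.032, 0.003, 0.001, -0.02, 0.006],
[1, -0.008, -0.032, 0.003, 0.001, -0.02, 0.005],
[1, -0.009, -0.033, 0.004, 0.001, -0.02, 0.005],
[1, -0.008, -0.032, 0.004, 0.001, -0.02, 0.006],
[1, -0.008, -0.032, 0.004, 0.001, -0.019, 0.005],
[1, -0.0089, -0.0322, 0.0037, 0.001, -0.02, 0.005],
```

move_arm([
  [1,0,0,-0.02,0,0,0],
  [1,0,0,-0.049,0,0,0],
  [1,0,0,-0.049,0,0,0],
  [1,-0.007,-0.033,0.002,0.001,-0.02,0.005],
  [1,-0.008,-0.032,0.002,0.001,-0.02,0.006],
  [1,-0.007,-0.033,0.002,0.001,-0.02,0.005],
  [1,-0.008,-0.032,0.003,0.001,-0.019,0.005],
  [1,-0.007,-0.033,0.002,0.001,-0.02,0.006],
  [1,-0.008,-0.032,0.003,0.001,-0.02,0.005],
  [1,-0.008,-0.033,0.003,0,-0.02,0.005],
])

```text
time: 13.85
eef_pos: [0.4903, 0.0666, 0.116]
ee_rot: [0.261, 2.988, -0.021]
ft_force: [0.9, 0.4, -1.4]
finger_gap: 0.0105
gripper_force: 58.7
```

move_arm([
  [1,-0.008,-0.032,0.003,0.001,-0.02,0.006],
  [1,-0.008,-0.032,0.003,0.001,-0.02,0.005],
  [1,-0.009,-0.033,0.004,0.001,-0.02,0.005],
  [1,-0.008,-0.032,0.004,0.001,-0.02,0.006],
  [1,-0.008,-0.032,0.004,0.001,-0.019,0.005],
  [1,-0.009,-0.032,0.004,0.001,-0.02,0.005],
  [1,0,0,0,0,0,0],
  [1,0,0,0,0,0,0],
])

```text
time: 14.65
eef_pos: [0.5062, -0.1323, 0.104]
ee_rot: [0.3, 2.867, -0.041]
ft_force: [-0.8, 0.8, -1.6]
finger_gap: 0.0103
gripper_force: 58.8
```

```bash
cat > held.py <<'E'
from rk import *
p,R,s=st();c=calibration('wrist');a,d=camera('wrist')
print(s['time'],'rack coords',B.T@(p-O),'rot err',Ro.from_matrix(R.T@RT).as_rotvec(),s['finger_gap'],s['gripper_force'],'F',B.T@s['ft_force'])
P=cloud('wrist',d,c);T=(P-p)@R
k=(d>0)&(abs(T[...,1])<.045)&(T[...,2]>.002)&(T[...,2]<.009)&(T[...,0]>-.03)&(T[...,0]<.04)
q=T[k];print('plane',np.linalg.lstsq(np.c_[q[:,:2],np.ones(len(q))],q[:,2],rcond=None)[0])
print('x max',np.percentile(q[:,0],[99.5,99.9]),'y',np.percentile(q[:,1],[.3,99.7]))
for lo,hi in((-.031,-.011),(-.008,.008),(.011,.031)):
  m=(q[:,1]>lo)&(q[:,1]<hi);print('label edge x',lo,np.percentile(q[m,0],99.5))
E
python3 held.py
```

```text
14.65 rack coords [ 0.08209951 -0.00098699  0.06443344] rot err [-0.00147479 -0.00149906 -0.00070197] 0.010322442225095915 58.79512310028076 F [-1.36726196  0.59061589 -1.28343564]
plane [0.00803269 0.00172479 0.00549694]
x max [0.02762856 0.02778586] y [-0.03264744  0.03128526]
label edge x -0.031 0.027599195548157106
label edge x -0.008 0.027656707478710223
label edge x 0.011 0.027622076701609072
```

move_arm([
  [1,-0.0006,0.001,0.016,0,0,0],
  [1,0,0,0.018,0,0,0],
  [1,0,0,0.009,0,0,0],
  [1,0,0,0.002,0,0,0],
  [1,0,0,0,0,0,0],
])

```text
time: 15.2
eef_pos: [0.5183, -0.1329, 0.0602]
ee_rot: [0.297, 2.868, -0.041]
ft_force: [-0.7, -0.4, -0.4]
finger_gap: 0.0105
gripper_force: 58.8
```

```bash
python3 held.py
```

```text
15.2 rack coords [0.08235785 0.00093737 0.01904289] rot err [-0.00102338 -0.00239047  0.00149561] 0.010455545741489812 58.79096031188965 F [-0.72987405 -0.55308693 -0.2348288 ]
plane [0.00613553 0.00217314 0.00553062]
x max [0.02760518 0.02774477] y [-0.03268235  0.03124963]
label edge x -0.031 0.027524374487055258
label edge x -0.008 0.0275921751297314
label edge x 0.011 0.02762270155492002
```

move_arm([
  [1,-0.0003,-0.0008,0.0008,0,0,0],
  [1,0,0,0.0005,0,0,0],
  [1,0,0,0,0,0,0],
])

```text
time: 15.55
eef_pos: [0.5189, -0.1344, 0.0592]
ee_rot: [0.298, 2.867, -0.041]
ft_force: [-0.1, 0.1, -0.1]
finger_gap: 0.0106
gripper_force: 58.8
```

```bash
python3 held.py|head -1
```

```text
15.55 rack coords [ 0.08292669 -0.00041303  0.01783901] rot err [-0.00129165 -0.00156075  0.00067606] 0.010574020696283727 58.84778380393982 F [-0.09194879  0.06032757 -0.02778018]
```

move_arm([
  [1,0,0.0003,0.0005,0,0,0],
  [1,0,0,0.0003,0,0,0],
  [1,0,0,0,0,0,0],
])

```text
time: 15.9
eef_pos: [0.519, -0.1343, 0.0589]
ee_rot: [0.298, 2.867, -0.042]
ft_force: [-10.7, 0.6, 18.6]
finger_gap: 0.0107
gripper_force: 61.7
```

```bash
python3 held.py|head -1
```

```text
15.9 rack coords [ 0.08290252 -0.00028799  0.0174912 ] rot err [-0.00181492 -0.0014617   0.0005534 ] 0.010654022569227312 61.68517470359802 F [-5.41513172 -1.66933461 20.74110891]
```

Contact at the expected height. Release and retreat.

move_arm([
  [0.8,0,0,0,0,0,0],
  [0.5,0,0,0,0,0,0],
  [0.5,0,0,0,0,0,0],
  [0.5,0,0,0,0,0,0],
  [0.5,0,0,-0.02,0,0,0],
  [0.5,0,0,-0.04,0,0,0],
  [0.5,0,0,-0.045,0,0,0],
  [0.5,0.03,0,-0.02,0,0,0],
  [0.5,0.03,0,0,0,0,0],
  [0.5,0,0,0,0,0,0],
])

```text
time: 16.95
eef_pos: [0.428, -0.1146, 0.163]
ee_rot: [0.298, 2.869, -0.041]
ft_force: [0.3, -0.8, -0.3]
finger_gap: 0.0427
gripper_force: 0.0
```

Run:
```python
from rk import *
p,R,s=st();c=calibration('wrist');a,d=camera('wrist');np.savez('w7.npz',a=a,d=d,R=c['R'],t=c['t'],K=c['intrinsics'])
print(s['time'],B.T@(p-O))
save('w7',np.hstack([rect_rack(a,c,.006),rect_rack(a,c,.012)]))
P=cloud('wrist',d,c);W=(P-O)@B
k=(d>0)&(abs(W[...,2]-.012)<.0025)&(abs(W[...,1])<.036)&(W[...,0]>.05)&(W[...,0]<.17)
Q=W[k];print('upper z',np.median(Q[:,2]),'plane',np.linalg.lstsq(np.c_[Q[:,:2],np.ones(len(Q))],Q[:,2],rcond=None)[0],cv2.minAreaRect((Q[:,:2]*1000).astype(np.float32)))
for lo,hi,z0,z1 in((.005,.05,.023,.033),(.055,.11,.029,.039)):
  k=(W[...,2]>z0)&(W[...,2]<z1)&(abs(W[...,1])<.02)&(W[...,0]<hi)&(W[...,0]>lo);print('rib',cv2.minAreaRect((W[k][:,:2]*1000).astype(np.float32)),np.median(W[k][:,2]))
```

```text
16.95 [0.01991952 0.00015072 0.14216343]
upper z 0.012041484698273434 plane [-0.00036282 -0.00041424  0.01205185] ((105.71366882324219, -0.9344291687011719), (100.90039825439453, 64.33118438720703), 0.045193564146757126)
rib ((27.14795684814453, -1.221221923828125), (24.9377498626709, 11.462849617004395), 0.2394498735666275) 0.027623613875603765
rib ((82.05181121826172, -1.1107840538024902), (25.4314022064209, 11.6434965133667), 0.35869765281677246) 0.0336138154112641
```

View pics/w7.png

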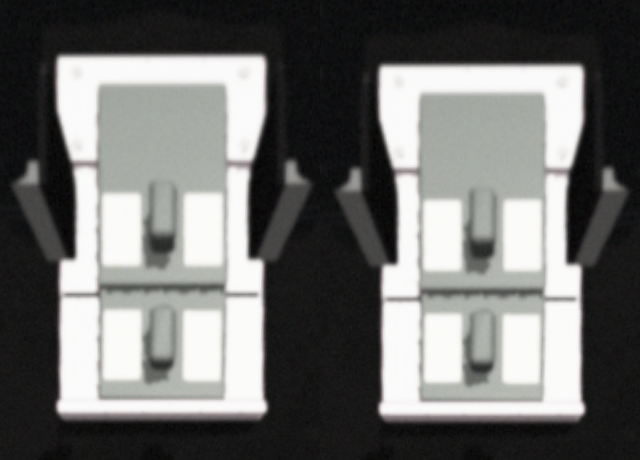

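The picture shows both cases straight, flat and centred. The lower case is at the ledge (row 398), the upper label edge is on the dark line (row ~290), and both sets of labels show. Rib positions (x = 27.1 and 82.1 mm) confirm this, and the gripper is clear.

```bash
python3 -c "
from station import *
print(finish_job())"
```

```text
the job is handed in; nothing more can be done
None
```

I placed both long cases on the rack as asked: the lower with its label edge at the foot ledge, the upper flat over its bare end with its label edge within about 1 mm of the dark line. Both are straight and centred with labels showing, I never touched the short case, and I handed the job in after about 17 s of robot time.

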